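# Close and evenly clamp down a junction box cover

## Task

Push the hinged cover of the junction box shut, then tighten its four corner clamp levers clockwise in crisscross order and in two passes: first swing each about half-way, one diagonal pair and then the other pair; only then, again one diagonal pair and then the other, push each all the way to its stop. Leave the other things on the board where they are.

Things in the scene. Friction and masses are not known exactly. Their poses are not given: they have to be found in the camera images.
- panel: plywood training board 360 x 480 x 12 mm lying fixed on the green table, with a grey die-cast junction box (140 along x, 160 along y) fixed at its middle; origin at the middle of the board's underside, x and y along its sides, z up. The box's rim is 94 mm above the table; the shut cover's top is at 106 mm.
- cover (a joint): hinge of the box's grey cover (140 x 160 x 12 mm, hinged along the box's +x side at 70 mm from the board's origin, height 94 mm; free edge on the -x side): 0 = shut on the rim, grows to 0.9 rad as the free edge lifts. It starts ajar and its stiff hinge stays where it is left; about 3 to 6 N down on the free edge moves it.
- cover_front (a point): point on the cover's top face, midway along the free edge and 20 mm in from it, 120 mm from the hinge line (clear of the levers while they are loose): a place to press the cover down
- clamp_a (a joint): clamp lever at the cover's far left (hinge side, +y) corner, screw axis upright at (0.054, 0.064) m from the board's origin when the cover is shut: 0 = loose, arm pointing outward along the board's +x; grows as the arm swings clockwise seen from above; half-way is 0.78; 1.55 rad = fully tight at its stop, arm lying along the cover's edge towards -y. Stays where it is left (0.18 N m of friction, about 4 N at the arm).
- clamp_a_pivot (a point): on that screw's axis at the mid-height of the lever arm, 20 mm above the cover's top. Steel hub 22 mm across, 34 mm tall; black arm 12 mm wide and 14 mm high, its underside 13 mm above the cover.
- clamp_a_tip (a point): centre of the 18 mm ball at the end of that lever's arm, 56 mm from the pivot
- clamp_b (a joint): clamp lever at the cover's far right (hinge side, -y) corner, screw axis upright at (0.054, -0.064) m from the board's origin when the cover is shut: 0 = loose, arm pointing outward along the board's -y; grows as the arm swings clockwise seen from above; half-way is 0.78; 1.55 rad = fully tight at its stop, arm lying along the cover's edge towards -x. Stays where it is left (0.18 N m of friction, about 4 N at the arm).
- clamp_b_pivot (a point): on that screw's axis at the mid-height of the lever arm, 20 mm above the cover's top. Steel hub 22 mm across, 34 mm tall; black arm 12 mm wide and 14 mm high, its underside 13 mm above the cover.
- clamp_b_tip (a point): centre of the 18 mm ball at the end of that lever's arm, 56 mm from the pivot
- clamp_c (a joint): clamp lever at the cover's near right (free edge, -y) corner, screw axis upright at (-0.054, -0.064) m from the board's origin when the cover is shut: 0 = loose, arm pointing outward along the board's -x; grows as the arm swings clockwise seen from above; half-way is 0.78; 1.55 rad = fully tight at its stop, arm lying along the cover's edge towards +y. Stays where it is left (0.18 N m of friction, about 4 N at the arm).
- clamp_c_pivot (a point): on that screw's axis at the mid-height of the lever arm, 20 mm above the cover's top. Steel hub 22 mm across, 34 mm tall; black arm 12 mm wide and 14 mm high, its underside 13 mm above the cover.
- clamp_c_tip (a point): centre of the 18 mm ball at the end of that lever's arm, 56 mm from the pivot
- clamp_d (a joint): clamp lever at the cover's near left (free edge, +y) corner, screw axis upright at (-0.054, 0.064) m from the board's origin when the cover is shut: 0 = loose, arm pointing outward along the board's +y; grows as the arm swings clockwise seen from above; half-way is 0.78; 1.55 rad = fully tight at its stop, arm lying along the cover's edge towards +x. Stays where it is left (0.18 N m of friction, about 4 N at the arm).
- clamp_d_pivot (a point): on that screw's axis at the mid-height of the lever arm, 20 mm above the cover's top. Steel hub 22 mm across, 34 mm tall; black arm 12 mm wide and 14 mm high, its underside 13 mm above the cover.
- clamp_d_tip (a point): centre of the 18 mm ball at the end of that lever's arm, 56 mm from the pivot
- tape: black ring, roll of tape 68 mm across and 19 mm high, loose on the board; a bystander to leave alone; origin on its underside
- meter: grey meter 110 x 55 x 26 mm, loose on the board; a bystander to leave alone; origin on its underside
- relay: black relay 36 x 45 mm, 60 mm high with a clear cap, loose on the board; a bystander to leave alone; origin on its underside
- driver: screwdriver 190 mm long, loose on the board; a bystander to leave alone; origin on its underside

How it is judged:
On the way, in this order (a step that is already met when the one before it is completed fails the run):
1. the cover is shut while all four levers are still loose (value of joint cover below 0.05 rad and value of joint each of clamp_a, clamp_b, clamp_c, clamp_d below 0.38 rad), for 0.2 s.
2. the two levers of one diagonal are about half-way, the other two still loose (((value of joint clamp_a between 0.5 and 1.1 rad and value of joint clamp_c between 0.5 and 1.1 rad and value of joint each of clamp_b, clamp_d below 0.38 rad) or (value of joint clamp_b between 0.5 and 1.1 rad and value of joint clamp_d between 0.5 and 1.1 rad and value of joint each of clamp_a, clamp_c below 0.38 rad))), for 0.2 s.
3. all four levers are about half-way (value of joint clamp_a between 0.5 and 1.1 rad and value of joint clamp_b between 0.5 and 1.1 rad and value of joint clamp_c between 0.5 and 1.1 rad and value of joint clamp_d between 0.5 and 1.1 rad), for 0.2 s.
4. the two levers of one diagonal are fully tight, the other two still about half-way (((value of joint each of clamp_a, clamp_c above 1.4 rad and value of joint clamp_b between 0.5 and 1.1 rad and value of joint clamp_d between 0.5 and 1.1 rad) or (value of joint each of clamp_b, clamp_d above 1.4 rad and value of joint clamp_a between 0.5 and 1.1 rad and value of joint clamp_c between 0.5 and 1.1 rad))), for 0.2 s.
At the end, for the whole second after the job is handed in: The cover is shut (within 0.05 rad) and all four clamp levers are fully tight (1.4 rad or more of their 1.55). On the way, loose means under 0.38 rad and about half-way means 0.5 to 1.1 rad (value of joint cover below 0.05 rad and value of joint each of clamp_a, clamp_b, clamp_c, clamp_d above 1.4 rad); the robot touches nothing.
It fails at once if the black ring is moved more than 30 mm (distance of tape from where it was at the start of the episode above 0.03 m).
It fails at once if the grey meter 110 x 55 x 26 mm is moved more than 30 mm (distance of meter from where it was at the start of the episode above 0.03 m).
It fails at once if the black relay 36 x 45 mm is moved more than 30 mm (distance of relay from where it was at the start of the episode above 0.03 m).
It fails at once if the screwdriver 190 mm long is moved more than 30 mm (distance of driver from where it was at the start of the episode above 0.03 m).
It also fails if it takes over 70 s, if anything falls off the work surface, if the arm or the gripper's body presses on something with over 40 N, if the wrist force passes 120 N, or if a joint passes its speed limit or range.

## Robot

A 6-joint arm with a two-finger parallel gripper is mounted at the origin on the work surface. World frame = base frame: x ahead of the robot, y to its left, z up, the work surface at z = 0. Lengths are in m, angles in rad, forces in N, time in s.
With the tool pointing down it reaches from about 0.35 to 0.775 m from the base axis. Payload 5.5 kg.
Tool frame: the origin (TCP) lies on the centre line of the jaws, within the pads' length; the fingertips stand 11 mm ahead of it and the grasp point (between the pads) lies 8 mm behind it (env.nose_length is the distance from the TCP to the fingertips, in m); x points along the fingers, z is the direction in which the jaws open and shut, and the axes are right-handed (so a half turn about x gives the same grasp; the last joint's range is limited). The gripper opens to 85 mm and grips with 20 to 120 N. Pads are 22 mm wide; open, the fingers measure 114 mm over their backs; the gripper's body (76 mm by 85 mm) begins 54 mm behind the grasp point. The pads swing forward as they close: fully open they stand 13 mm farther back than shut.
Start: joints at [1.193, 0.313, 0.046, 1.304, 0, 1.431], TCP at [0.135, 0.559, 0.242] pointing down, gripper open.
Joint ranges: [-2.76, 2.76], [-0.86, 1.69], [-1.03, 1.26], [-2.2, 2.34], [-1.47, 1.5], [-3.14, 3.14]. Speed limits (rad/s): [2.57, 2.57, 3.14, 3.14, 3.14, 3.14].

## Interface

Orientations are given as a unit quaternion [w, x, y, z].
In Python, from workcell import env gives the robot as it stands. The module is installed in compiled form; this text tells all that it offers.
- The arm moves only by the tool step_arm, never from a script. Its argument "moves" is a list that holds one entry, the list of rows, each a list of 7 numbers: the turn, a rotation vector about the tool's x, y, z in rad, then the shift along the tool's x, y, z in m, then the opening, from 0 (shut) to 1 (fully open). In form: [[[rx, ry, rz, tx, ty, tz, grip], ...]]. A call has 1 to 12 rows; each row is the pose to reach, as a shift and turn from the pose measured when the call began, along the tool's axes at that moment; what a row does not reach only later rows make up. A row lasts 1/10 s, in which the tool goes at most 50 mm and 8.59 degrees, less where a joint would pass 70% of its speed; a pose out of reach is approached as far as the arm can. A call with a gripper value outside its range is refused whole. The fingers move at their own pace and stop on an object; "force" is the grip in N (left out, the last holds). Time passes only in rows, so rows that repeat a pose let the fingers close. It gives the time, the measured TCP pose, the force and the opening at its end, in the units of the state.
- env.get_state(): the state, without advancing time (a new reading comes with each control period).
- env.read_camera(name): name is "side" or "top"; returns (picture, depth): 420x560x3 uint8, red, green, blue; 420x560 float32, m along the optical axis (not along the pixel's ray), 0 where there is no reading.
- env.get_calibration(name): a dict with "mtx" (3x3 intrinsics, pixels), "camera_from_world" (4x4, takes a point from world to camera coordinates). Camera axes: x right, y down, z forward; pixel columns grow to the right and rows downward; lengths in m; the calibration is good to about 2 mm. A picture is of the moment at which its call begins. get_calibration takes no time and is no camera call.
- env.hand_in(): hands the job in, once; it reports no verdict.
Trained networks look in the newest picture that a camera, given by its name, has taken for a name from the list of things; names that differ only in an ending like _2 or _b are one class to them, and where a whole thing is asked for, a point or a joint stands for the part that bears it (a point fixed in the world has none). Each returns a list of dicts, best first, with "confidence" (0 to 1); they miss things now and then, are a little off and sometimes report something else, mostly with a low value. They report only what shows in the picture. A call takes as long as a camera call.
- env.boxes_of(camera, thing): "uv" ([column, row] in pixels, amid what is visible of it).
- env.silhouettes(camera, thing): "mask" (420x560 bool, what is visible of it) and "uv" ([column, row] in pixels, amid what is visible of it).
The state is a dict: "clock": time; "joint_pos": joint angles; "qvel": joint speeds; "tau": joint torques, N m; "tcp_pos": TCP position; "orientation": TCP orientation; "wrist_force": force on the tool from outside, world axes, zero at the start; "ft_torque": the same for the moment, N m; "finger_gap": finger opening in m.
Only numpy, scipy, OpenCV 4.12 (cv2) and the standard library are available. Lean on these libraries where they do the work, as an engineer would, in place of code of your own. Each camera call takes 0.05 s, during which the arm holds its last target.

## Working session

There is one attempt and no reset: what is moved stays moved. The work goes in short steps, Python scripts to look and compute and a tool call to move; the robot and the scene stay as the last step left them, time stands still between calls to the robot, and variables do not carry over. Pictures are saved under pics/ and viewed, and the job is handed in when it is done.

Besides the shell and the picture viewer there is one more tool, called after "Request:" by a JSON object that holds its "fn" and its "kwargs", one argument or row to a line. step_arm: Moves the arm, as the interface text tells. Its arguments: {"type":"object","properties":{"moves":{"type":"array","items":{"type":"array","items":{"type":"array","items":{"type":"number"}}}},"force":{"type":"number"}},"required":["moves"]}

```bash
mkdir -p pics; ls; python3 - <<'E'
from workcell import env
import cv2, numpy as np
s=env.get_state()
for k,v in s.items(): print(k,np.round(v,4))
print(env.nose_length)
for c in ("side","top"):
    im,d=env.read_camera(c); cv2.imwrite(f"pics/{c}0.png",im[:,:,::-1]); np.save(f"pics/{c}0d.npy",d)
    cal=env.get_calibration(c); print(c,cal["mtx"].round(1).tolist(),cal["camera_from_world"].round(4).tolist())
E
```

```text
pics
clock 0.0
joint_pos [1.1934 0.314  0.0449 1.3036 0.     1.4312]
qvel [-0.0008  0.0009 -0.0009 -0.0005 -0.0014  0.0008]
tau [-1.30000e-03 -4.80625e+01  2.98535e+01  1.93000e-02 -3.00000e-04
  0.00000e+00]
tcp_pos [0.1353 0.5583 0.2414]
orientation [ 0.5552 -0.4375  0.5564  0.4368]
wrist_force [-0.4074  0.637   0.0584]
ft_torque [0.0224 0.0326 0.0098]
finger_gap 0.0851
0.011
side [[507.5, 0.0, 280.1], [0.0, 507.5, 202.1], [0.0, 0.0, 1.0]] [[0.8558, -0.517, -0.0173, -0.4563], [-0.3728, -0.5933, -0.7135, 0.3231], [0.3586, 0.617, -0.7005, 1.0104], [0.0, 0.0, 0.0, 1.0]]
top [[487.4, 0.0, 285.1], [0.0, 487.4, 211.9], [0.0, 0.0, 1.0]] [[0.0122, -0.9999, 0.0065, 0.0542], [-0.9947, -0.0128, -0.1023, 0.5682], [0.1024, -0.0052, -0.9947, 1.1967], [0.0, 0.0, 0.0, 1.0]]
```

View pics/top0.png

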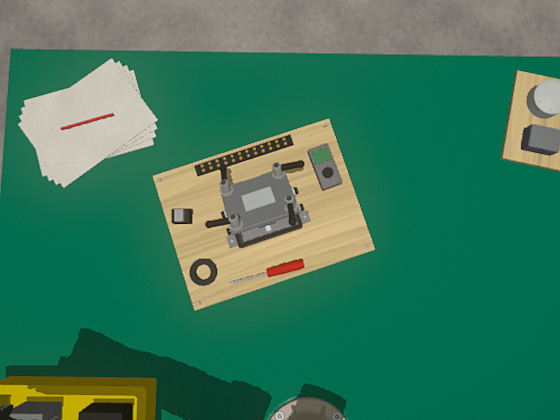

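View pics/side0.png

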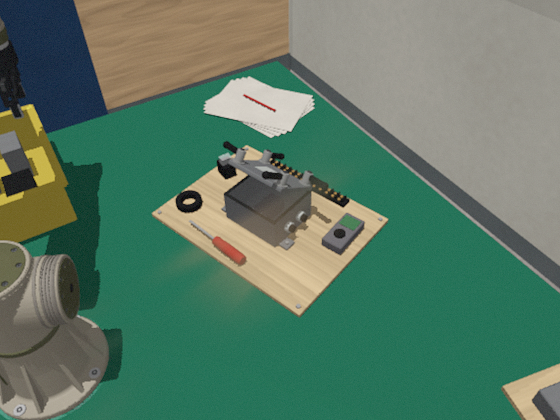

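```bash
cat > h.py <<'E'
from workcell import env
import cv2, numpy as np
from scipy.spatial.transform import Rotation as R
def cal(c):
    k=env.get_calibration(c); return k["mtx"],k["camera_from_world"]
def proj(c,P):
    K,T=cal(c); P=np.atleast_2d(P); q=(T[:3,:3]@P.T).T+T[:3,3]; q=(K@q.T).T; return q[:,:2]/q[:,2:]
def ray(c,uv,z):
    K,T=cal(c); d=T[:3,:3].T@np.linalg.solve(K,[uv[0],uv[1],1]); o=-T[:3,:3].T@T[:3,3]
    return o+d*(z-o[2])/d[2]
def crop(c,name,u0,v0,u1,v1,draw=()):
    im,d=env.read_camera(c); im=im[:,:,::-1].copy(); s=min(800/(u1-u0),600/(v1-v0))
    o=cv2.resize(im[v0:v1,u0:u1],None,fx=s,fy=s,interpolation=cv2.INTER_CUBIC)
    for p in draw: cv2.circle(o,(int((p[0]-u0+.5)*s),int((p[1]-v0+.5)*s)),3,(0,0,255),1)
    cv2.imwrite(f"pics/{name}.png",o[:600,:800]); return im,d
E
python3 - <<'E'
from h import *
im,d=env.read_camera("top")
hsv=cv2.cvtColor(im,cv2.COLOR_RGB2HSV)
m=((hsv[...,0]<40)|(hsv[...,0]>100)|(hsv[...,1]<100)).astype(np.uint8); 
m[:, :140]=0; m[:,400:]=0; m[:105]=0; m[325:]=0
m=cv2.morphologyEx(m,cv2.MORPH_OPEN,np.ones((3,3)))
n,l,st,_=cv2.connectedComponentsWithStats(m); i=1+np.argmax(st[1:,4]); print(st[i])
cs,_=cv2.findContours((l==i).astype(np.uint8),cv2.RETR_EXTERNAL,cv2.CHAIN_APPROX_NONE)
c=max(cs,key=len)[:,0]
W=np.array([ray("top",p,0.012)[:2] for p in c])
r=cv2.minAreaRect((W*1000).astype(np.float32)); print(r)
crop("top","topc",150,110,380,290); crop("side","sidec",150,130,390,310)
E
```

```text
[  153   118   222   193 26456]
((567.8458251953125, 118.40829467773438), (361.4220886230469, 481.5442810058594), 19.226945877075195)
```

View pics/topc.png

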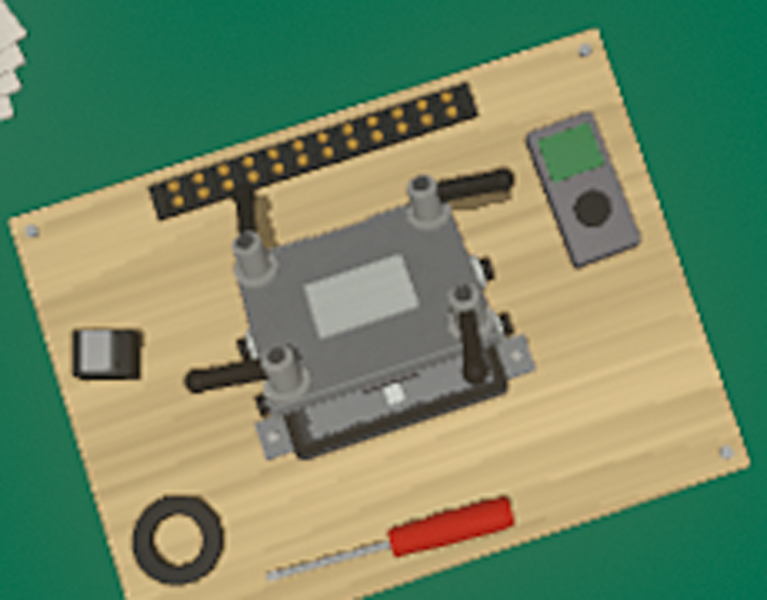

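View pics/sidec.png

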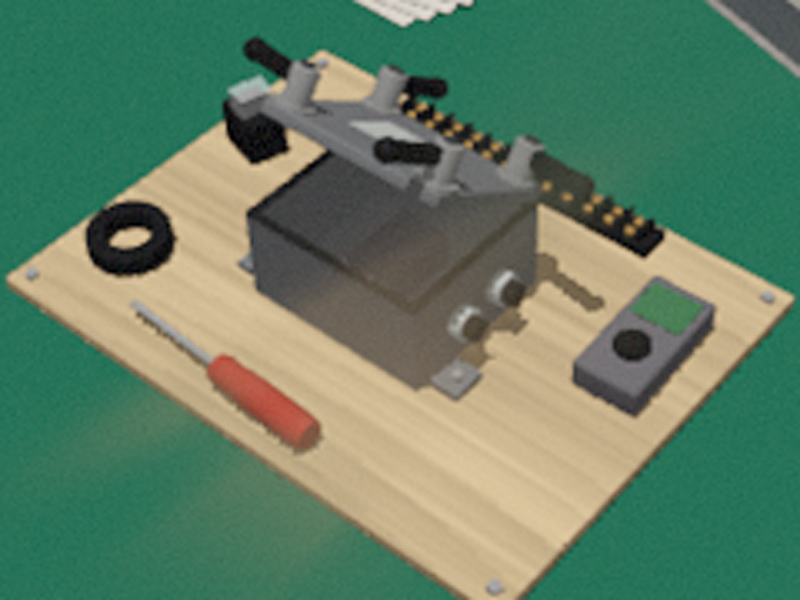

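```bash
cat >> h.py <<'E'
C=np.array([0.568,0.118]); YAW=np.radians(19.2)
Rb=np.array([[np.cos(YAW),-np.sin(YAW)],[np.sin(YAW),np.cos(YAW)]])
def b2w(x,y,z): return np.r_[C+Rb@np.array([x,y]),z]
def w2b(p): return np.r_[Rb.T@(np.array(p[:2])-C),p[2]]
def tool():
    s=env.get_state(); q=s["orientation"]; return np.array(s["tcp_pos"]),R.from_quat([q[1],q[2],q[3],q[0]])
E
python3 - <<'E'
from h import *
p,r=tool(); M=r.as_matrix(); print("tool axes",M.round(3).tolist())
zd=M[:,2]; print("jaw yaw in board deg",np.degrees(np.arctan2(zd[1],zd[0])-YAW))
im,d=env.read_camera("top")
K,T=cal("top")
def world(d,uv):
    u,v=uv; z=d[v,u]; q=np.linalg.solve(K,[u,v,1])*z; return T[:3,:3].T@(q-T[:3,3])
for uv in [(258,200),(245,200),(270,195),(262,184),(250,212),(265,209),(275,206),(240,195),(170,220),(340,240)]:
    print(uv, w2b(world(d,uv)).round(3))
pts=[b2w(sx*.18,sy*.24,.012) for sx in(1,-1) for sy in (1,-1)]
crop("side","sidechk",140,130,400,320,proj("side",np.array(pts)))
for n in ("meter","tape","relay","driver","panel"):
    x=env.boxes_of("side",n); print(n,[(np.round(a["uv"],1),round(a["confidence"],2)) for a in x[:2]])
E
```

```text
tool axes [[-0.0, -0.972, 0.236], [-0.001, 0.236, 0.972], [-1.0, 0.0, -0.001]]
jaw yaw in board deg 57.17616904300443
(258, 200) [0.015 0.001 0.149]
(245, 200) [0.026 0.03  0.138]
(270, 195) [ 0.017 -0.028  0.146]
(262, 184) [ 0.052 -0.019  0.118]
(250, 212) [-0.007  0.027  0.159]
(265, 209) [-0.011 -0.007  0.159]
(275, 206) [-0.012 -0.031  0.161]
(240, 195) [0.041 0.037 0.13 ]
(170, 220) [0.056 0.231 0.008]
(340, 240) [-0.13  -0.164  0.01 ]
meter []
tape [(array([187.8, 204.1]), 0.95)]
relay [(array([227. , 167.8]), 0.78)]
driver [(array([226.8, 250. ]), 0.57)]
panel [(array([273.2, 225.2]), 0.75), (array([272.9, 173.7]), 0.68)]
```

View pics/sidechk.png

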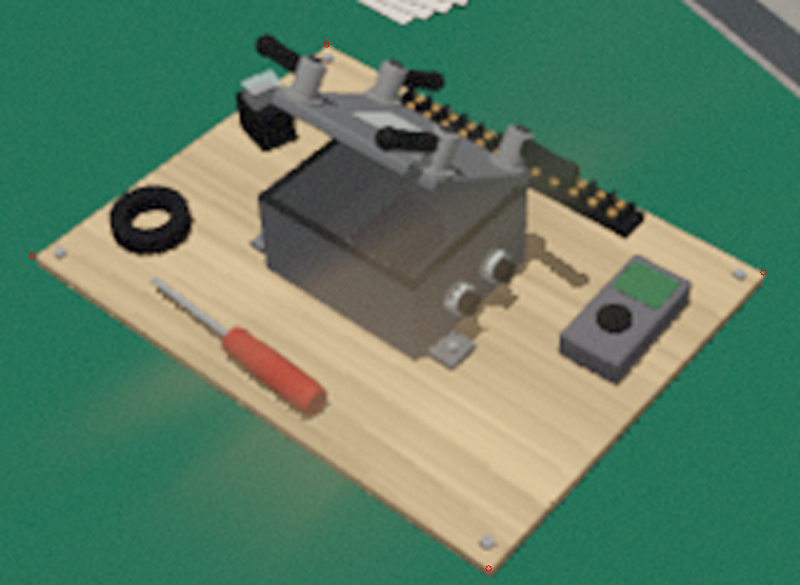

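```bash
cat >> h.py <<'E'
def go(x,y,z):
    p,r=tool(); M=r.as_matrix()
    bx=np.r_[Rb[:,0],0]; by=np.r_[Rb[:,1],0]; D=np.c_[[0,0,-1.],-bx,by]
    rv=R.from_matrix(M.T@D).as_rotvec(); t=M.T@(b2w(x,y,z)-p)
    print("rot",rv.round(3),"shift",t.round(4)," now board",w2b(p).round(4))
E
python3 - <<'E'
from h import *
go(-.264,.558,.30); go(-.025,0,.30)
E
```

```text
rot [-0.573  0.     0.   ] shift [-0.0577  0.0001 -0.0008]  now board [-0.2635  0.5586  0.2423]
rot [-0.573  0.     0.   ] shift [-0.0577 -0.5032 -0.3401]  now board [-0.2635  0.5586  0.2423]
```

Request:
{"fn": "step_arm", "kwargs": {
  "moves": [
    [[-0.1,0,0,-0.05,0,0,0],[-0.2,0,0,-0.058,-0.04,-0.027,0],[-0.3,0,0,-0.058,-0.08,-0.054,0],[-0.4,0,0,-0.058,-0.12,-0.081,0],[-0.5,0,0,-0.058,-0.16,-0.108,0],[-0.573,0,0,-0.058,-0.2,-0.135,0],[-0.573,0,0,-0.058,-0.24,-0.162,0],[-0.573,0,0,-0.058,-0.28,-0.189,0],[-0.573,0,0,-0.058,-0.32,-0.216,0],[-0.573,0,0,-0.058,-0.36,-0.243,0],[-0.573,0,0,-0.058,-0.4,-0.27,0],[-0.573,0,0,-0.058,-0.44,-0.297,0]]
  ],
  "force": 60
}}

```text
clock: 1.8
tcp_pos: [0.4942, 0.1648, 0.3006]
orientation: [-0.41, 0.577, -0.409, -0.576]
wrist_force: [1.2, -0.0, 0.4]
finger_gap: 0.0002
```

```bash
python3 - <<'E'
from h import *
go(-.025,0,.25)
print(env.get_state()["wrist_force"],env.get_state()["finger_gap"])
E
```

```text
rot [-0.     0.     0.001] shift [ 0.0506 -0.0292 -0.0685]  now board [-0.0543  0.0685  0.3006]
[ 1.22870259 -0.02850962  0.36535615] 0.00016474048529846073
```

Request:
{"fn": "step_arm", "kwargs": {
  "moves": [
    [[0,0,0.001,0,-0.02,-0.04,0],[0,0,0.001,0,-0.029,-0.068,0],[0,0,0.001,0.03,-0.029,-0.068,0],[0,0,0.001,0.06,-0.029,-0.068,0],[0,0,0.001,0.09,-0.029,-0.068,0],[0,0,0.001,0.105,-0.029,-0.068,0],[0,0,0.001,0.12,-0.029,-0.068,0],[0,0,0.001,0.135,-0.029,-0.068,0],[0,0,0.001,0.15,-0.029,-0.068,0],[0,0,0.001,0.165,-0.029,-0.068,0]]
  ]
}}

```text
clock: 2.8
tcp_pos: [0.5444, 0.1101, 0.1363]
orientation: [-0.41, 0.577, -0.409, -0.576]
wrist_force: [-3.4, -1.4, 5.7]
finger_gap: -0.0001
```

```bash
python3 - <<'E'
from h import *
go(-.025,0,.116)
print(env.get_state()["wrist_force"])
crop("side","s1",150,130,390,310)
E
```

```text
rot [-0.    -0.001  0.001] shift [ 0.0203  0.0002 -0.0002]  now board [-0.0249  0.0003  0.1363]
[-3.40215856 -1.38931224  5.67119442]
```

View pics/s1.png

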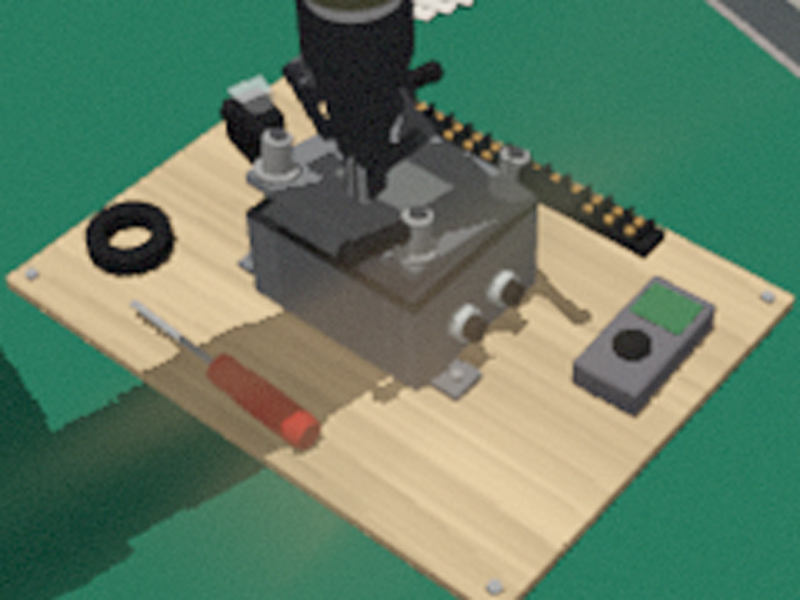

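Request:
{"fn": "step_arm", "kwargs": {
  "moves": [
    [[0,0,0,0.008,0,0,0],[0,0,0,0.015,0,0,0],[0,0,0,0.02,0,0,0],[0,0,0,0.0215,0,0,0],[0,0,0,0.0215,0,0,0]]
  ]
}}

```text
clock: 3.35
tcp_pos: [0.5428, 0.1098, 0.1168]
orientation: [-0.409, 0.577, -0.41, -0.576]
wrist_force: [-13.5, -1.7, 33.1]
finger_gap: 0.0002
```

Request:
{"fn": "step_arm", "kwargs": {
  "moves": [
    [[0,0,0,-0.04,0,0,0],[0,0,0,-0.08,0,0,0],[0,0,0,-0.1,0.04,0,0],[0,0,0,-0.1,0.08,0,0],[0,0,0,-0.1,0.12,0,0],[0,0,0,-0.1,0.15,0,0]]
  ]
}}

```text
clock: 3.95
tcp_pos: [0.3993, 0.0603, 0.217]
orientation: [-0.409, 0.577, -0.41, -0.576]
wrist_force: [-0.1, -0.3, 0.7]
finger_gap: 0.0001
```

```bash
cat >> h.py <<'E'
L={"a":(.054,.064,0),"b":(.054,-.064,-90),"c":(-.054,-.064,180),"d":(-.054,.064,90)}
def look(n):
    top,dt=env.read_camera("top"); 
    s=4; u0,v0,u1,v1=180,140,330,255
    o=cv2.resize(top[v0:v1,u0:u1,::-1],None,fx=5.2,fy=5.2,interpolation=cv2.INTER_CUBIC)
    for k,(x,y,b) in L.items():
        for th,col in ((0,(0,255,0)),(.38,(0,255,255)),(.5,(255,0,0)),(1.1,(255,0,0)),(1.4,(0,0,255))):
            a=np.radians(b)-th
            q=proj("top",np.array([b2w(x,y,.133),b2w(x+.056*np.cos(a),y+.056*np.sin(a),.133)]))
            q=((q-[u0,v0]+.5)*5.2).astype(int); cv2.line(o,q[0].tolist(),q[1].tolist(),col,1)
    cv2.imwrite(f"pics/{n}.png",o[:600,:800])
    crop("side",n+"s",180,130,380,280)
E
python3 - <<'E'
from h import *
look("t2"); go(.09,.095,.19)
E
```

```text
rot [-0.001 -0.001 -0.001] shift [ 0.0265 -0.2697  0.0939]  now board [-0.1798  0.0014  0.217 ]
```

View pics/t2.png

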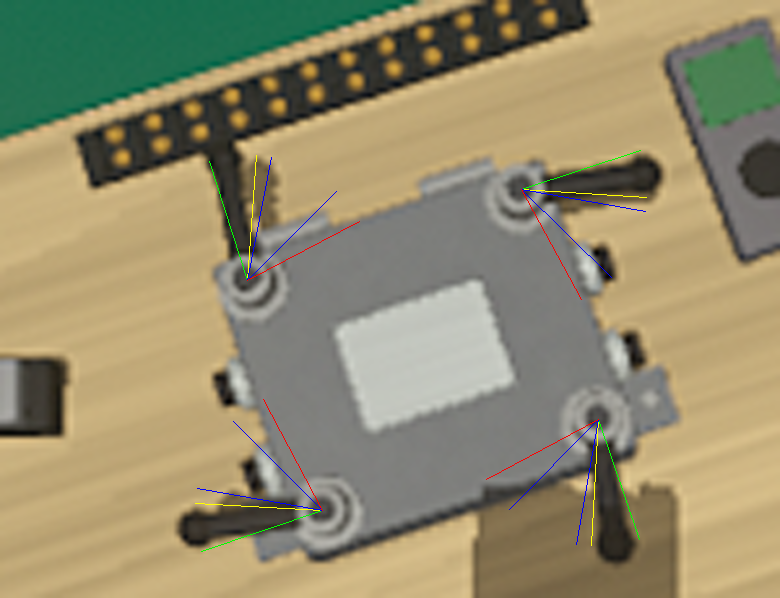

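View pics/t2s.png

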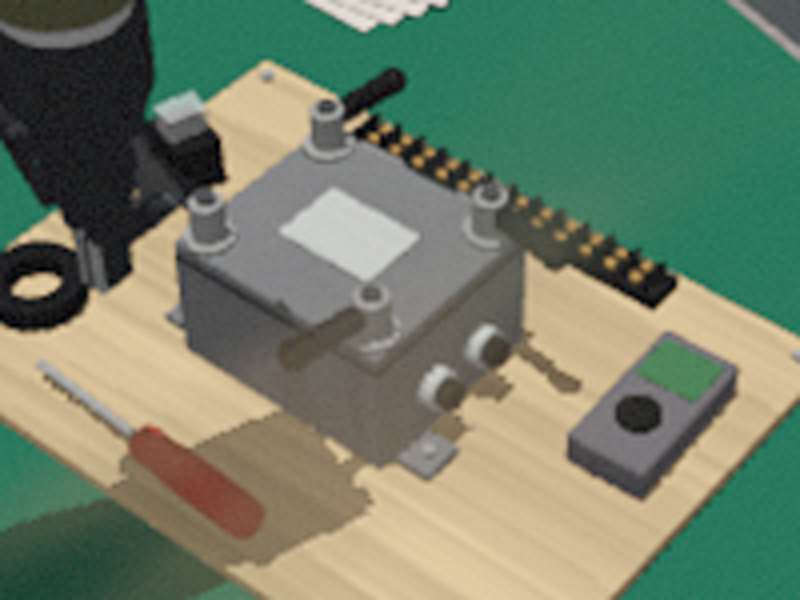

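```bash
cat >> h.py <<'E'
def peg(k,th,r=.038,hx=.011,hy=.0145):
    x,y,b=L[k]; a=np.radians(b)-th; u=np.array([np.cos(a),np.sin(a)]); n=np.array([-u[1],u[0]])
    s=.006+hx*abs(n[0])+hy*abs(n[1]); return np.array([x,y])+r*u+s*n
def rows(wps):
    p,r=tool(); M=r.as_matrix()
    bx=np.r_[Rb[:,0],0]; by=np.r_[Rb[:,1],0]; D=np.c_[[0,0,-1.],-bx,by]
    print("rot",R.from_matrix(M.T@D).as_rotvec().round(3),"now",w2b(p).round(3))
    for w in wps: print([0,0,0]+(M.T@(b2w(*w)-p)).round(3).tolist()+[0])
def sweep(k,t0,t1,n=5,hold=2):
    zs=.125; up=.19
    w=[(*peg(k,t0),z) for z in (.15,zs)]
    w+=[(*peg(k,t0+(t1-t0)*i/n),zs) for i in range(1,n+1)]+[(*peg(k,t1),zs)]*(hold-1)
    w+=[(*peg(k,t1-.35),zs),(*peg(k,t1-.35),.16),(*peg(k,t1-.35),up)]
    rows(w)
def hover(k,t,z=.19): 
    p=peg(k,t); print("hover",k,p.round(3)); rows([(*p,z)])
E
python3 - <<'E'
from h import *
hover("a",-.25); hover("c",-.25)
E
```

```text
hover a [0.085 0.095]
rot [-0.001 -0.001 -0.001] now [-0.18   0.001  0.217]
[0, 0, 0, 0.027, -0.265, 0.094, 0]
hover c [-0.085 -0.095]
rot [-0.001 -0.001 -0.001] now [-0.18   0.001  0.217]
[0, 0, 0, 0.027, -0.095, -0.097, 0]
```

Start with c (near), sweeping c then a.

Request:
{"fn": "step_arm", "kwargs": {
  "moves": [
    [[0,0,0,0.01,-0.032,-0.032,0],[0,0,0,0.02,-0.065,-0.065,0],[0,0,0,0.027,-0.095,-0.097,0],[0,0,0,0.027,-0.095,-0.097,0]]
  ]
}}

```text
clock: 4.45
tcp_pos: [0.5243, -0.0027, 0.1879]
orientation: [-0.41, 0.576, -0.411, -0.575]
wrist_force: [-0.9, -0.6, -0.3]
finger_gap: 0.0001
```

```bash
python3 - <<'E'
from h import *
sweep("c",-.25,.8)
E
```

```text
rot [-0.004 -0.002 -0.   ] now [-0.081 -0.1    0.188]
[0, 0, 0, 0.038, 0.004, 0.004, 0]
[0, 0, 0, 0.063, 0.004, 0.004, 0]
[0, 0, 0, 0.063, 0.01, 0.013, 0]
[0, 0, 0, 0.063, 0.014, 0.02, 0]
[0, 0, 0, 0.063, 0.017, 0.028, 0]
[0, 0, 0, 0.063, 0.018, 0.037, 0]
[0, 0, 0, 0.063, 0.017, 0.046, 0]
[0, 0, 0, 0.063, 0.017, 0.046, 0]
[0, 0, 0, 0.063, 0.018, 0.031, 0]
[0, 0, 0, 0.028, 0.018, 0.031, 0]
[0, 0, 0, -0.002, 0.018, 0.031, 0]
```

Request:
{"fn": "step_arm", "kwargs": {
  "moves": [
    [[0,0,0,0.038,0.004,0.004,0],[0,0,0,0.063,0.004,0.004,0],[0,0,0,0.063,0.01,0.013,0],[0,0,0,0.063,0.014,0.02,0],[0,0,0,0.063,0.017,0.028,0],[0,0,0,0.063,0.018,0.037,0],[0,0,0,0.063,0.017,0.046,0],[0,0,0,0.063,0.017,0.046,0],[0,0,0,0.063,0.018,0.031,0],[0,0,0,0.028,0.018,0.031,0],[0,0,0,-0.002,0.018,0.031,0]]
  ]
}}

```text
clock: 5.55
tcp_pos: [0.4969, 0.0202, 0.1909]
orientation: [0.411, -0.576, 0.411, 0.576]
wrist_force: [1.6, 0.1, 0.2]
finger_gap: 0.0002
```

```bash
python3 - <<'E'
from h import *
look("t3"); hover("a",-.25)
E
```

```text
hover a [0.085 0.095]
rot [-0.004 -0.004  0.008] now [-0.096 -0.07   0.195]
[0, 0, 0, 0.005, -0.181, 0.167, 0]
```

View pics/t3.png

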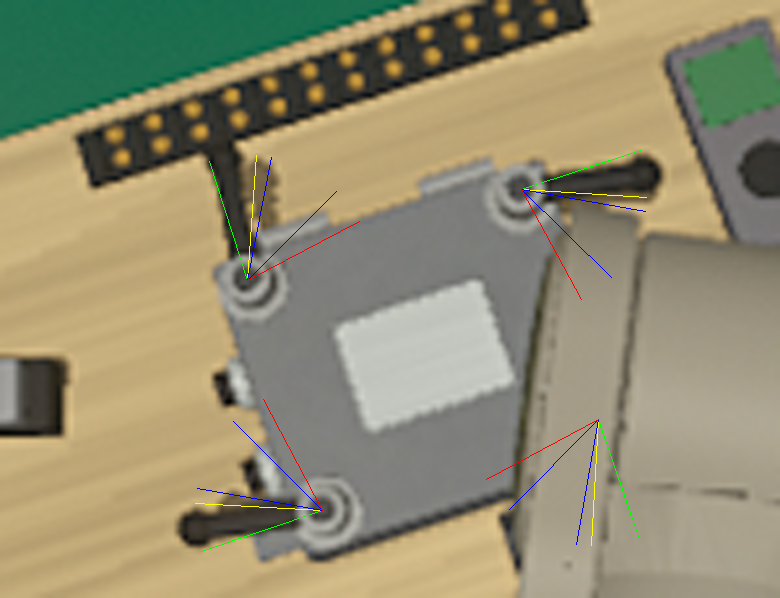

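View pics/t3s.png

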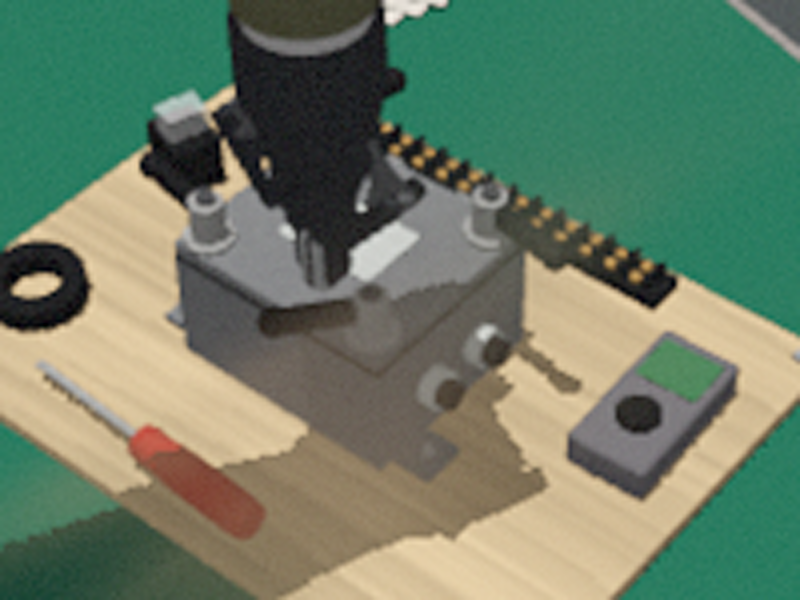

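Request:
{"fn": "step_arm", "kwargs": {
  "moves": [
    [[0,0,0.004,0,-0.036,0.034,0],[0,0,0.008,0,-0.072,0.067,0],[0,0,0.008,0,-0.108,0.1,0],[0,0,0.008,0.005,-0.145,0.134,0],[0,0,0.008,0.005,-0.181,0.167,0],[0,0,0.008,0.005,-0.181,0.167,0],[0,0,0.008,0.005,-0.181,0.167,0]]
  ]
}}

```text
clock: 6.35
tcp_pos: [0.6168, 0.2373, 0.1886]
orientation: [-0.409, 0.577, -0.412, -0.575]
wrist_force: [-0.1, 0.1, -0.4]
finger_gap: -0.0001
```

```bash
python3 - <<'E'
from h import *
sweep("a",-.25,.8); look("t4")
E
```

```text
rot [-0.002 -0.004 -0.003] now [0.085 0.097 0.189]
[0, 0, 0, 0.039, 0.0, -0.001, 0]
[0, 0, 0, 0.064, -0.0, -0.001, 0]
[0, 0, 0, 0.064, -0.006, -0.01, 0]
[0, 0, 0, 0.064, -0.01, -0.017, 0]
[0, 0, 0, 0.064, -0.013, -0.025, 0]
[0, 0, 0, 0.064, -0.014, -0.033, 0]
[0, 0, 0, 0.064, -0.013, -0.043, 0]
[0, 0, 0, 0.064, -0.013, -0.043, 0]
[0, 0, 0, 0.064, -0.013, -0.027, 0]
[0, 0, 0, 0.029, -0.013, -0.028, 0]
[0, 0, 0, -0.001, -0.013, -0.028, 0]
```

View pics/t4.png

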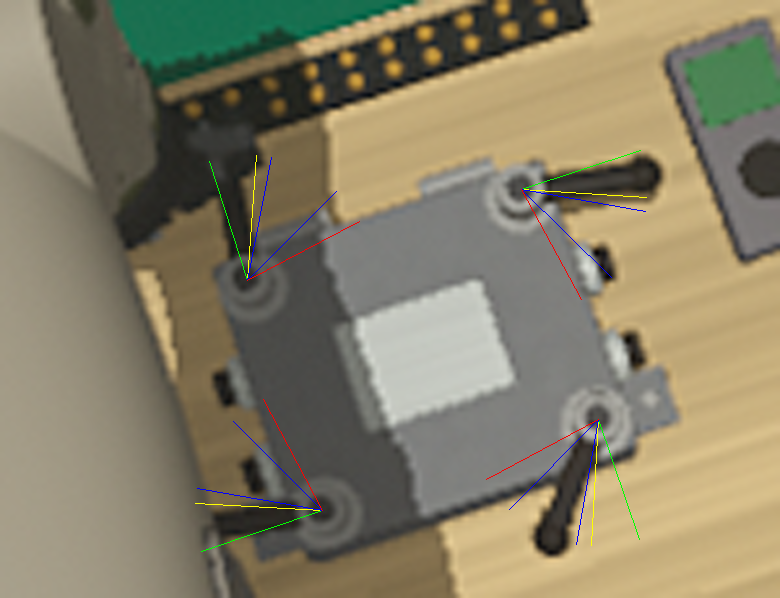

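Request:
{"fn": "step_arm", "kwargs": {
  "moves": [
    [[0,0,0,0.039,0,-0.001,0],[0,0,0,0.064,0,-0.001,0],[0,0,0,0.064,-0.006,-0.01,0],[0,0,0,0.064,-0.01,-0.017,0],[0,0,0,0.064,-0.013,-0.025,0],[0,0,0,0.064,-0.014,-0.033,0],[0,0,0,0.064,-0.013,-0.045,0],[0,0,0,0.064,-0.013,-0.045,0],[0,0,0,0.064,-0.013,-0.028,0],[0,0,0,0.029,-0.013,-0.028,0],[0,0,0,-0.001,-0.013,-0.028,0]]
  ]
}}

```text
clock: 7.55
tcp_pos: [0.6373, 0.2142, 0.1923]
orientation: [-0.409, 0.577, -0.412, -0.575]
wrist_force: [-0.1, 1.0, 0.6]
finger_gap: 0.0
```

```bash
python3 - <<'E'
from h import *
hover("b",-.25)
E
```

```text
hover b [ 0.083 -0.096]
rot [-0.004 -0.005 -0.002] now [0.097 0.068 0.192]
[0, 0, 0, 0.003, 0.013, -0.164, 0]
```

Request:
{"fn": "step_arm", "kwargs": {
  "moves": [
    [[-0.004,-0.005,0,0,0.003,-0.04,0],[-0.004,-0.005,0,0,0.006,-0.08,0],[-0.004,-0.005,0,0.003,0.01,-0.12,0],[-0.004,-0.005,0,0.003,0.013,-0.16,0],[-0.004,-0.005,0,0.003,0.013,-0.164,0],[-0.004,-0.005,0,0.003,0.013,-0.164,0]]
  ]
}}

```text
clock: 8.15
tcp_pos: [0.6788, 0.0539, 0.1911]
orientation: [0.41, -0.576, 0.411, 0.576]
wrist_force: [0.3, 0.3, -1.0]
finger_gap: -0.0001
```

```bash
python3 - <<'E'
from h import *
sweep("b",-.25,.8); look("t5")
E
```

```text
rot [-0.002 -0.001 -0.001] now [ 0.084 -0.097  0.191]
[0, 0, 0, 0.041, 0.0, 0.001, 0]
[0, 0, 0, 0.066, 0.0, 0.001, 0]
[0, 0, 0, 0.066, 0.01, -0.004, 0]
[0, 0, 0, 0.066, 0.017, -0.008, 0]
[0, 0, 0, 0.066, 0.023, -0.01, 0]
[0, 0, 0, 0.066, 0.031, -0.012, 0]
[0, 0, 0, 0.066, 0.04, -0.011, 0]
[0, 0, 0, 0.066, 0.04, -0.011, 0]
[0, 0, 0, 0.066, 0.026, -0.011, 0]
[0, 0, 0, 0.031, 0.026, -0.011, 0]
[0, 0, 0, 0.001, 0.026, -0.011, 0]
```

View pics/t5.png

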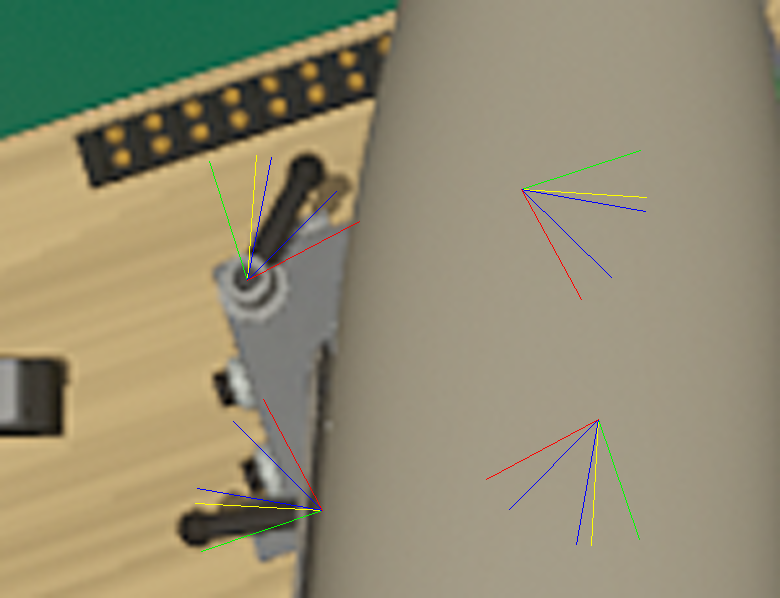

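Request:
{"fn": "step_arm", "kwargs": {
  "moves": [
    [[0,0,0,0.041,0,0.001,0],[0,0,0,0.066,0,0.001,0],[0,0,0,0.066,0.01,-0.004,0],[0,0,0,0.066,0.017,-0.008,0],[0,0,0,0.066,0.023,-0.01,0],[0,0,0,0.066,0.031,-0.012,0],[0,0,0,0.066,0.041,-0.011,0],[0,0,0,0.066,0.041,-0.011,0],[0,0,0,0.066,0.026,-0.011,0],[0,0,0,0.031,0.026,-0.011,0],[0,0,0,0.001,0.026,-0.011,0]]
  ]
}}

```text
clock: 9.35
tcp_pos: [0.6574, 0.0367, 0.1928]
orientation: [-0.409, 0.577, -0.41, -0.576]
wrist_force: [0.1, -0.0, 0.3]
finger_gap: -0.0001
```

```bash
python3 - <<'E'
from h import *
hover("d",-.25)
E
```

```text
hover d [-0.083  0.096]
rot [ 0.001 -0.001 -0.   ] now [ 0.058 -0.106  0.193]
[0, 0, 0, 0.003, 0.141, 0.202, 0]
```

Request:
{"fn": "step_arm", "kwargs": {
  "moves": [
    [[0,0,0,0,0.024,0.034,0],[0,0,0,0,0.048,0.068,0],[0,0,0,0,0.072,0.102,0],[0,0,0,0,0.096,0.136,0],[0,0,0,0.003,0.12,0.17,0],[0,0,0,0.003,0.141,0.202,0],[0,0,0,0.003,0.141,0.202,0],[0,0,0,0.003,0.141,0.202,0]]
  ]
}}

```text
clock: 10.15
tcp_pos: [0.4583, 0.1814, 0.1919]
orientation: [-0.41, 0.578, -0.408, -0.575]
wrist_force: [0.7, 0.4, 0.9]
finger_gap: -0.0002
```

```bash
python3 - <<'E'
from h import *
sweep("d",-.25,.8); look("t6")
E
```

```text
rot [ 0.002 -0.002  0.004] now [-0.083  0.096  0.192]
[0, 0, 0, 0.042, 0.0, -0.0, 0]
[0, 0, 0, 0.067, 0.001, -0.0, 0]
[0, 0, 0, 0.067, -0.009, 0.005, 0]
[0, 0, 0, 0.067, -0.016, 0.009, 0]
[0, 0, 0, 0.067, -0.023, 0.011, 0]
[0, 0, 0, 0.067, -0.03, 0.013, 0]
[0, 0, 0, 0.067, -0.039, 0.012, 0]
[0, 0, 0, 0.067, -0.039, 0.012, 0]
[0, 0, 0, 0.067, -0.025, 0.012, 0]
[0, 0, 0, 0.032, -0.025, 0.012, 0]
[0, 0, 0, 0.002, -0.025, 0.012, 0]
```

View pics/t6.png

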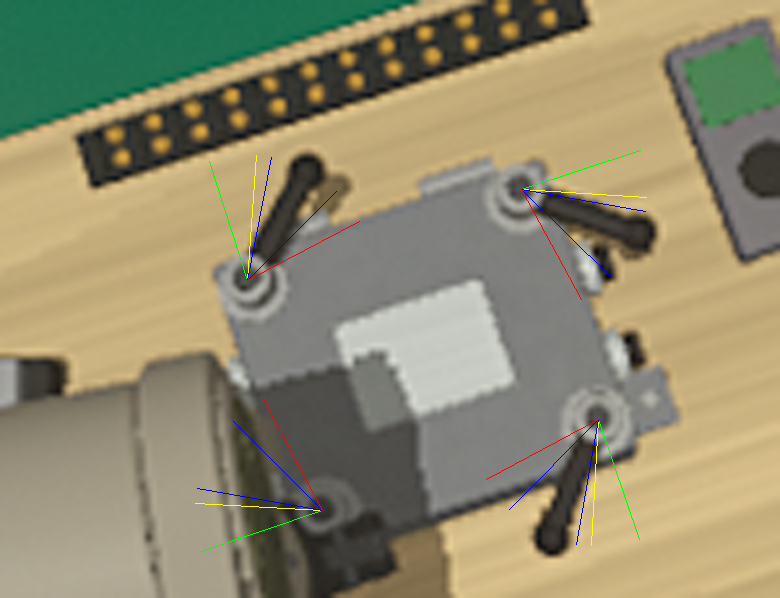

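Request:
{"fn": "step_arm", "kwargs": {
  "moves": [
    [[0,0,0,0.042,0,0,0],[0,0,0,0.067,0,0,0],[0,0,0,0.067,-0.009,0.005,0],[0,0,0,0.067,-0.016,0.009,0],[0,0,0,0.067,-0.023,0.011,0],[0,0,0,0.067,-0.03,0.013,0],[0,0,0,0.067,-0.041,0.012,0],[0,0,0,0.067,-0.041,0.012,0],[0,0,0,0.067,-0.025,0.012,0],[0,0,0,0.032,-0.025,0.012,0],[0,0,0,0.002,-0.025,0.012,0]]
  ]
}}

```text
clock: 11.35
tcp_pos: [0.4797, 0.2006, 0.1913]
orientation: [-0.411, 0.578, -0.409, -0.575]
wrist_force: [0.5, -0.3, 0.4]
finger_gap: -0.0002
```

```bash
python3 - <<'E'
from h import *
rows([(-.18,.05,.22)]); hover("c",.3)
E
```

```text
rot [ 0.    -0.002  0.004] now [-0.056  0.107  0.191]
[0, 0, 0, -0.029, 0.124, -0.057, 0]
hover c [-0.097 -0.075]
rot [ 0.    -0.002  0.004] now [-0.056  0.107  0.191]
[0, 0, 0, 0.001, 0.041, -0.182, 0]
```

Go to hover at c (the other three visible from there), and look.

Request:
{"fn": "step_arm", "kwargs": {
  "moves": [
    [[0,0,0.004,-0.01,0.02,-0.04,0],[0,0,0.004,-0.01,0.041,-0.08,0],[0,0,0.004,-0.01,0.041,-0.12,0],[0,0,0.004,0.001,0.041,-0.16,0],[0,0,0.004,0.001,0.041,-0.182,0],[0,0,0.004,0.001,0.041,-0.182,0],[0,0,0.004,0.001,0.041,-0.182,0]]
  ]
}}

```text
clock: 12.05
tcp_pos: [0.5022, 0.015, 0.1919]
orientation: [-0.41, 0.577, -0.41, -0.575]
wrist_force: [-0.6, -0.1, 0.7]
finger_gap: -0.0002
```

```bash
python3 - <<'E'
from h import *
sweep("c",.3,1.52); look("t7")
E
```

```text
rot [-0.001 -0.002  0.003] now [-0.096 -0.076  0.192]
[0, 0, 0, 0.042, 0.001, 0.001, 0]
[0, 0, 0, 0.067, 0.001, 0.001, 0]
[0, 0, 0, 0.067, 0.003, 0.011, 0]
[0, 0, 0, 0.067, 0.002, 0.022, 0]
[0, 0, 0, 0.067, -0.003, 0.033, 0]
[0, 0, 0, 0.067, -0.011, 0.042, 0]
[0, 0, 0, 0.067, -0.022, 0.049, 0]
[0, 0, 0, 0.067, -0.022, 0.049, 0]
[0, 0, 0, 0.067, -0.007, 0.038, 0]
[0, 0, 0, 0.032, -0.007, 0.038, 0]
[0, 0, 0, 0.002, -0.007, 0.038, 0]
```

View pics/t7.png

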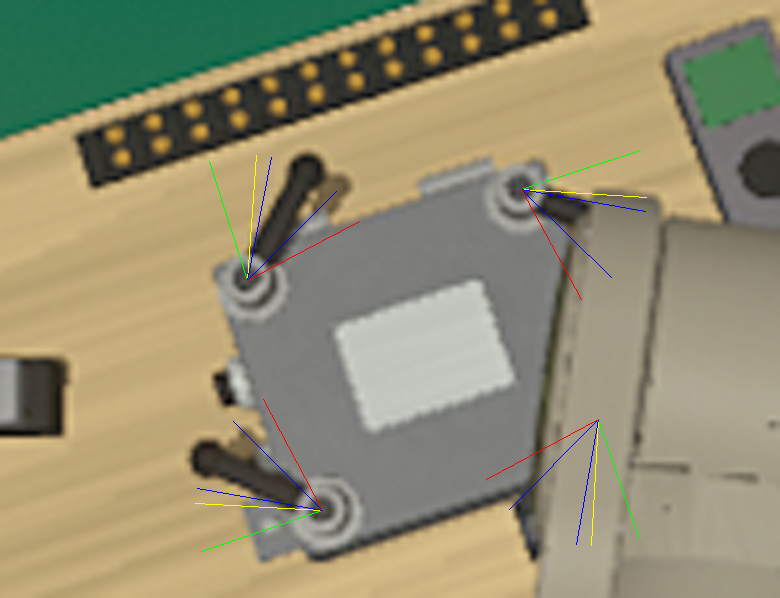

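Request:
{"fn": "step_arm", "kwargs": {
  "moves": [
    [[0,0,0,0.042,0.001,0.001,0],[0,0,0,0.067,0.001,0.001,0],[0,0,0,0.067,0.003,0.011,0],[0,0,0,0.067,0.002,0.022,0],[0,0,0,0.067,-0.003,0.033,0],[0,0,0,0.067,-0.011,0.042,0],[0,0,0,0.067,-0.019,0.049,0],[0,0,0,0.067,-0.023,0.049,0],[0,0,0,0.067,-0.023,0.049,0]]
  ]
}}

```text
clock: 13.05
tcp_pos: [0.5071, 0.0712, 0.1257]
orientation: [-0.409, 0.578, -0.408, -0.576]
wrist_force: [-3.0, 0.8, 1.2]
finger_gap: 0.0003
```

```bash
python3 - <<'E'
from h import *
p,r=tool(); f=env.get_state()["wrist_force"]; print(w2b(p).round(4), peg("c",1.55),"force board",Rb.T@f[:2],f[2])
crop("side","s8",180,130,380,280)
E
```

```text
[-0.0729 -0.0242  0.1257] [-0.07208561 -0.02636795] force board [-2.5762776   1.69726421] 1.1925165215289286
```

View pics/s8.png

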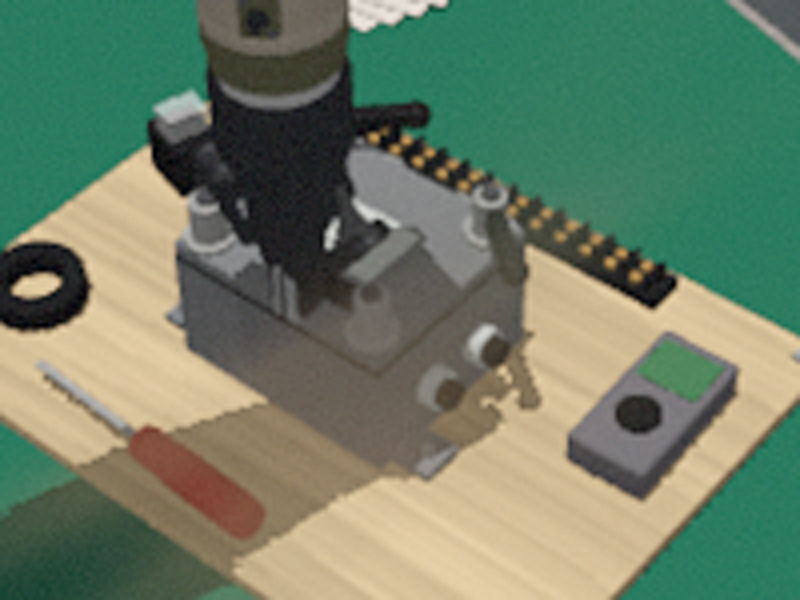

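Request:
{"fn": "step_arm", "kwargs": {
  "moves": [
    [[0,0,0,0,-0.003,0,0],[0,0,0,0,-0.006,0,0],[0,0,0,0,-0.006,0,0]]
  ]
}}

```text
clock: 13.4
tcp_pos: [0.5093, 0.072, 0.1253]
orientation: [0.408, -0.576, 0.411, 0.577]
wrist_force: [-12.2, -4.8, 7.4]
finger_gap: 0.0
```

```bash
python3 - <<'E'
from h import *
p,r=tool(); f=env.get_state()["wrist_force"]; print(w2b(p).round(4),"force board",Rb.T@f[:2],f[2])
E
```

```text
[-0.0706 -0.0241  0.1253] force board [-13.07292235  -0.55292611] 7.3776050240035715
```

Request:
{"fn": "step_arm", "kwargs": {
  "moves": [
    [[0,0,0,0,0.015,0,0],[0,0,0,-0.035,0.02,0,0],[0,0,0,-0.065,0.02,0,0]]
  ]
}}

```text
clock: 13.7
tcp_pos: [0.4904, 0.0655, 0.1913]
orientation: [0.408, -0.576, 0.411, 0.577]
wrist_force: [2.0, 0.1, -0.3]
finger_gap: 0.0001
```

```bash
python3 - <<'E'
from h import *
hover("a",.3)
E
```

```text
hover a [0.097 0.075]
rot [ 0.001 -0.001 -0.004] now [-0.091 -0.024  0.191]
[0, 0, 0, 0.001, -0.188, 0.099, 0]
```

Request:
{"fn": "step_arm", "kwargs": {
  "moves": [
    [[0,0,-0.004,0,-0.04,0.021,0],[0,0,-0.004,0,-0.08,0.042,0],[0,0,-0.004,0,-0.12,0.063,0],[0,0,-0.004,0,-0.16,0.084,0],[0,0,-0.004,0.001,-0.188,0.099,0],[0,0,-0.004,0.001,-0.188,0.099,0],[0,0,-0.004,0.001,-0.188,0.099,0]]
  ]
}}

```text
clock: 14.4
tcp_pos: [0.6358, 0.2215, 0.1892]
orientation: [-0.409, 0.577, -0.409, -0.576]
wrist_force: [0.4, -0.9, 0.1]
finger_gap: 0.0003
```

```bash
python3 - <<'E'
from h import *
sweep("a",.3,1.55); look("t9")
E
```

```text
rot [ 0.002 -0.001  0.001] now [0.098 0.075 0.189]
[0, 0, 0, 0.039, 0.001, -0.001, 0]
[0, 0, 0, 0.064, 0.001, -0.001, 0]
[0, 0, 0, 0.064, -0.001, -0.011, 0]
[0, 0, 0, 0.064, 0.0, -0.022, 0]
[0, 0, 0, 0.064, 0.006, -0.033, 0]
[0, 0, 0, 0.064, 0.014, -0.042, 0]
[0, 0, 0, 0.064, 0.026, -0.049, 0]
[0, 0, 0, 0.064, 0.026, -0.049, 0]
[0, 0, 0, 0.064, 0.01, -0.039, 0]
[0, 0, 0, 0.029, 0.01, -0.039, 0]
[0, 0, 0, -0.001, 0.01, -0.039, 0]
```

View pics/t9.png

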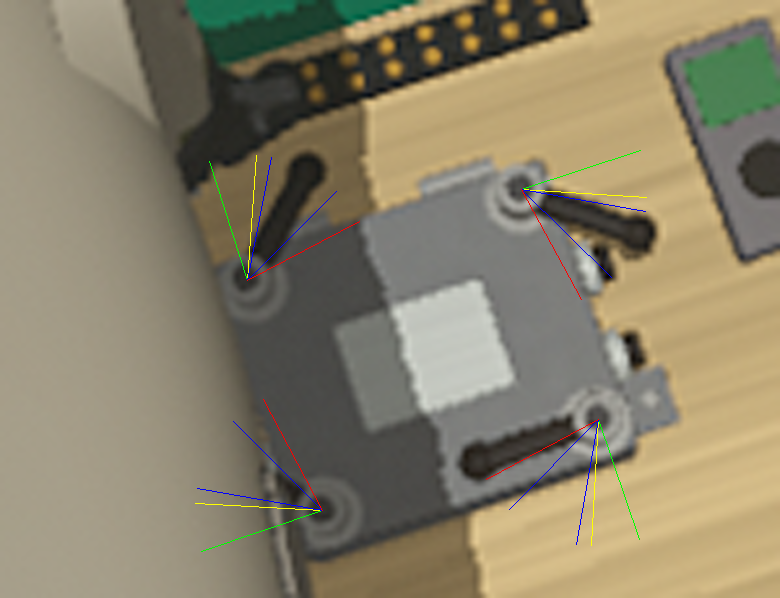

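Request:
{"fn": "step_arm", "kwargs": {
  "moves": [
    [[0,0,0,0.039,0.001,-0.001,0],[0,0,0,0.064,0.001,-0.001,0],[0,0,0,0.064,-0.001,-0.011,0],[0,0,0,0.064,0,-0.022,0],[0,0,0,0.064,0.006,-0.033,0],[0,0,0,0.064,0.014,-0.042,0],[0,0,0,0.064,0.025,-0.049,0],[0,0,0,0.064,0.029,-0.049,0],[0,0,0,0.064,0.031,-0.049,0],[0,0,0,0.064,0.031,-0.049,0]]
  ]
}}

```text
clock: 15.5
tcp_pos: [0.6283, 0.1643, 0.1293]
orientation: [-0.414, 0.58, -0.406, -0.573]
wrist_force: [13.4, 5.6, -7.0]
finger_gap: -0.0001
```

```bash
python3 - <<'E'
from h import *
p,r=tool(); f=env.get_state()["wrist_force"]; print(w2b(p).round(4),peg("a",1.55),"force board",Rb.T@f[:2],f[2])
E
```

```text
[0.0721 0.0239 0.1293] [0.07208561 0.02636795] force board [14.48012882  0.86947032] -7.034205919461776
```

Request:
{"fn": "step_arm", "kwargs": {
  "moves": [
    [[0,0,0,0,-0.017,0,0],[0,0,0,-0.03,-0.022,0,0],[0,0,0,-0.062,-0.022,0,0]]
  ]
}}

```text
clock: 15.8
tcp_pos: [0.6489, 0.17, 0.1933]
orientation: [-0.414, 0.58, -0.406, -0.572]
wrist_force: [1.3, 0.9, -0.5]
finger_gap: -0.0001
```

```bash
python3 - <<'E'
from h import *
hover("b",.3)
E
```

```text
hover b [ 0.063 -0.106]
rot [-0.001 -0.002  0.016] now [0.093 0.023 0.193]
[0, 0, 0, 0.003, 0.031, -0.129, 0]
```

Request:
{"fn": "step_arm", "kwargs": {
  "moves": [
    [[0,0,0.016,0,0.008,-0.032,0],[0,0,0.016,0,0.016,-0.064,0],[0,0,0.016,0.003,0.024,-0.1,0],[0,0,0.016,0.003,0.031,-0.129,0],[0,0,0.016,0.003,0.031,-0.129,0],[0,0,0.016,0.003,0.031,-0.129,0]]
  ]
}}

```text
clock: 16.4
tcp_pos: [0.6624, 0.0361, 0.1921]
orientation: [-0.411, 0.577, -0.411, -0.574]
wrist_force: [-0.3, 0.5, 0.9]
finger_gap: 0.0001
```

```bash
python3 - <<'E'
from h import *
sweep("b",.3,1.55); look("t10")
E
```

```text
rot [-0.004 -0.003  0.002] now [ 0.062 -0.108  0.192]
[0, 0, 0, 0.042, -0.0, 0.002, 0]
[0, 0, 0, 0.067, -0.0, 0.002, 0]
[0, 0, 0, 0.067, 0.009, 0.0, 0]
[0, 0, 0, 0.067, 0.019, 0.001, 0]
[0, 0, 0, 0.067, 0.029, 0.005, 0]
[0, 0, 0, 0.067, 0.039, 0.012, 0]
[0, 0, 0, 0.067, 0.046, 0.023, 0]
[0, 0, 0, 0.067, 0.046, 0.023, 0]
[0, 0, 0, 0.067, 0.035, 0.009, 0]
[0, 0, 0, 0.032, 0.035, 0.009, 0]
[0, 0, 0, 0.002, 0.035, 0.009, 0]
```

View pics/t10.png

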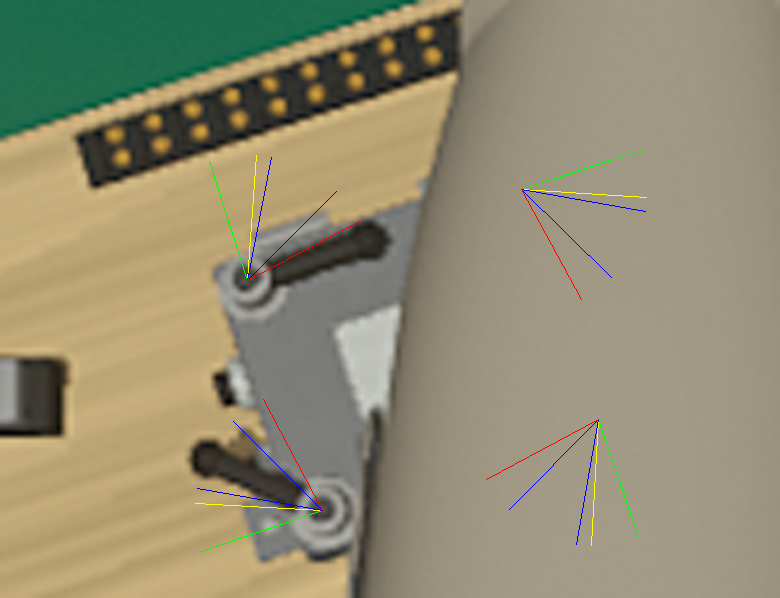

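View pics/t10s.png

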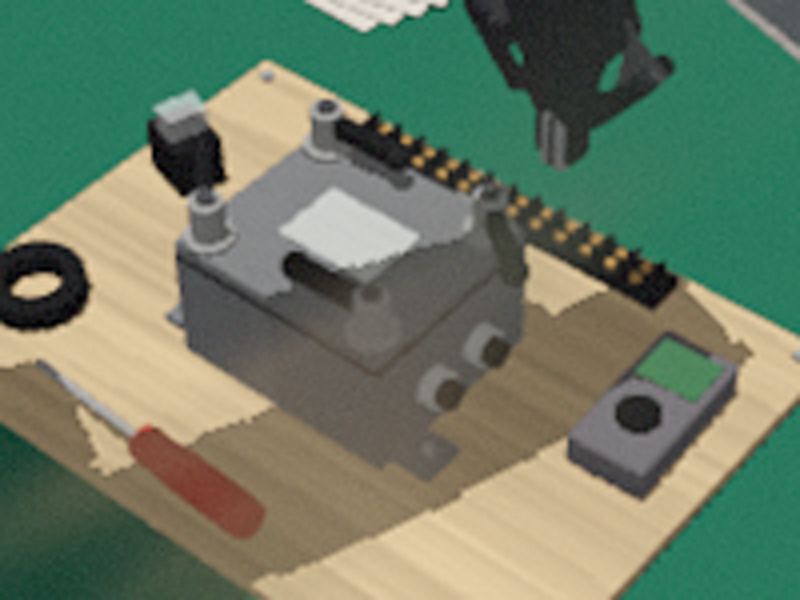

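Request:
{"fn": "step_arm", "kwargs": {
  "moves": [
    [[0,0,0,0.042,0,0.002,0],[0,0,0,0.067,0,0.002,0],[0,0,0,0.067,0.009,0,0],[0,0,0,0.067,0.019,0.001,0],[0,0,0,0.067,0.029,0.005,0],[0,0,0,0.067,0.039,0.012,0],[0,0,0,0.067,0.046,0.022,0],[0,0,0,0.067,0.046,0.026,0],[0,0,0,0.067,0.046,0.028,0],[0,0,0,0.067,0.046,0.028,0]]
  ]
}}

```text
clock: 17.5
tcp_pos: [0.613, 0.0458, 0.1282]
orientation: [-0.41, 0.581, -0.411, -0.57]
wrist_force: [5.0, -12.3, 1.0]
finger_gap: -0.0001
```

```bash
python3 - <<'E'
from h import *
p,r=tool(); f=env.get_state()["wrist_force"]; print(w2b(p).round(4),peg("b",1.55),"force board",Rb.T@f[:2],f[2])
E
```

```text
[ 0.0187 -0.083   0.1282] [ 0.0164392  -0.08551133] force board [  0.67461307 -13.27519846] 0.9655039145445509
```

Stalled at 13 N: at its stop. Back off, then to d.

Request:
{"fn": "step_arm", "kwargs": {
  "moves": [
    [[0,0,0,0,0,-0.016,0],[0,0,0,-0.03,0,-0.02,0],[0,0,0,-0.07,0,-0.02,0]]
  ]
}}

```text
clock: 17.8
tcp_pos: [0.6175, 0.0268, 0.1985]
orientation: [-0.409, 0.58, -0.412, -0.571]
wrist_force: [1.0, -0.0, 0.8]
finger_gap: -0.0
```

```bash
python3 - <<'E'
from h import *
hover("d",.3)
E
```

```text
hover d [-0.063  0.106]
rot [-0.004 -0.012  0.003] now [ 0.017 -0.102  0.199]
[0, 0, 0, 0.006, 0.08, 0.209, 0]
```

Request:
{"fn": "step_arm", "kwargs": {
  "moves": [
    [[-0.004,-0.012,0.003,0,0.016,0.04,0],[-0.004,-0.012,0.003,0,0.032,0.08,0],[-0.004,-0.012,0.003,0,0.048,0.12,0],[-0.004,-0.012,0.003,0,0.064,0.16,0],[-0.004,-0.012,0.003,0.006,0.08,0.209,0],[-0.004,-0.012,0.003,0.006,0.08,0.209,0],[-0.004,-0.012,0.003,0.006,0.08,0.209,0]]
  ]
}}

```text
clock: 18.5
tcp_pos: [0.4734, 0.1992, 0.1911]
orientation: [-0.409, 0.578, -0.408, -0.577]
wrist_force: [-0.3, -0.6, 0.2]
finger_gap: -0.0
```

```bash
python3 - <<'E'
from h import *
sweep("d",.3,1.55); look("t11")
E
```

```text
rot [ 0.004 -0.     0.002] now [-0.063  0.108  0.191]
[0, 0, 0, 0.041, 0.0, -0.001, 0]
[0, 0, 0, 0.066, 0.0, -0.001, 0]
[0, 0, 0, 0.066, -0.009, 0.001, 0]
[0, 0, 0, 0.066, -0.019, -0.0, 0]
[0, 0, 0, 0.066, -0.029, -0.004, 0]
[0, 0, 0, 0.066, -0.039, -0.012, 0]
[0, 0, 0, 0.066, -0.046, -0.022, 0]
[0, 0, 0, 0.066, -0.046, -0.022, 0]
[0, 0, 0, 0.066, -0.035, -0.008, 0]
[0, 0, 0, 0.031, -0.035, -0.008, 0]
[0, 0, 0, 0.001, -0.036, -0.008, 0]
```

View pics/t11.png

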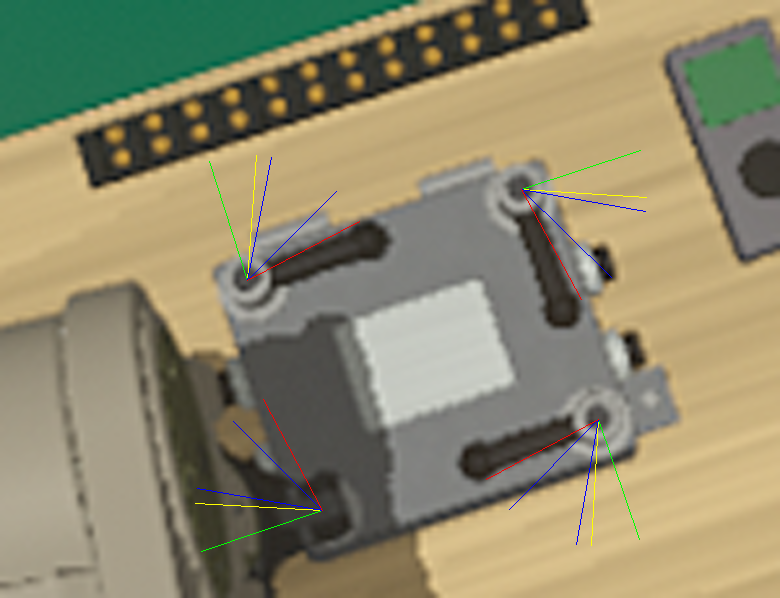

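Request:
{"fn": "step_arm", "kwargs": {
  "moves": [
    [[0,0,0,0.041,0,-0.001,0],[0,0,0,0.066,0,-0.001,0],[0,0,0,0.066,-0.009,0.001,0],[0,0,0,0.066,-0.019,0,0],[0,0,0,0.066,-0.029,-0.004,0],[0,0,0,0.066,-0.039,-0.012,0],[0,0,0,0.066,-0.046,-0.022,0],[0,0,0,0.066,-0.046,-0.026,0],[0,0,0,0.066,-0.046,-0.028,0],[0,0,0,0.066,-0.046,-0.028,0]]
  ]
}}

```text
clock: 19.6
tcp_pos: [0.526, 0.1924, 0.126]
orientation: [0.412, -0.574, 0.405, 0.581]
wrist_force: [-10.2, 20.6, -0.2]
finger_gap: -0.0002
```

```bash
python3 - <<'E'
from h import *
p,r=tool(); f=env.get_state()["wrist_force"]; print(w2b(p).round(4),peg("d",1.55),"force board",Rb.T@f[:2],f[2])
E
```

```text
[-0.0152  0.0841  0.126 ] [-0.0164392   0.08551133] force board [-2.90350874 22.78238033] -0.22536898042824127
```

Stop reached (23 N). Back off, lift and retreat.

Request:
{"fn": "step_arm", "kwargs": {
  "moves": [
    [[0,0,0,0,0,0.018,0],[0,0,0,-0.03,0,0.025,0],[0,0,0,-0.07,0,0.025,0],[0,0,0,-0.12,0.04,0.04,0],[0,0,0,-0.13,0.07,0.08,0],[0,0,0,-0.13,0.1,0.12,0],[0,0,0,-0.13,0.13,0.16,0],[0,0,0,-0.13,0.15,0.2,0],[0,0,0,-0.13,0.15,0.2,0]]
  ]
}}

```text
clock: 20.5
tcp_pos: [0.3165, 0.3325, 0.2615]
orientation: [0.412, -0.575, 0.402, 0.582]
wrist_force: [0.2, -0.1, 0.7]
finger_gap: 0.0001
```

```bash
python3 - <<'E'
from h import *
look("t12")
im,d=env.read_camera("top"); cv2.imwrite("pics/topend.png",im[:,:,::-1])
E
```

```text
(no output)
```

View pics/t12.png

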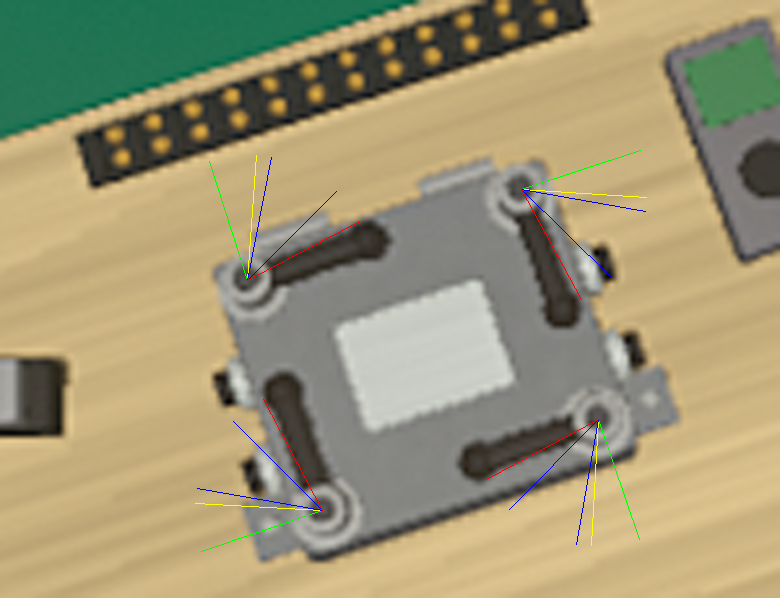

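View pics/t12s.png

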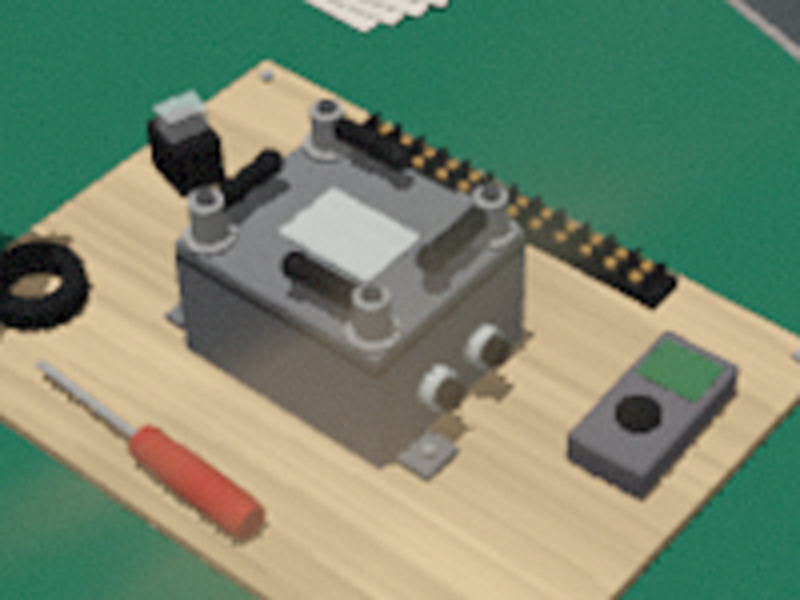

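View pics/topend.png

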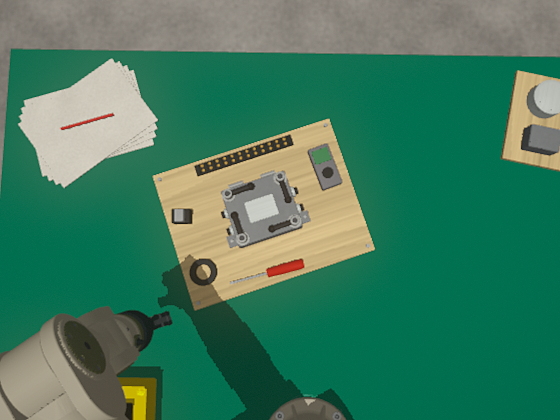

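All four levers lie along the cover's edges past the 1.4 rad line, the cover is shut, and the tape, meter, relay and driver are where they were in the first picture.

```bash
python3 -c "
from workcell import env
env.hand_in(); print(env.get_state()['clock'])"
```

```text
the job is handed in; nothing more can be done
the job is handed in; nothing more can be done
```

I shut the cover, swung the levers half-way in the order c, a, b, d, then pushed them to their stops in the same order. I handed the job in at about 20.6 s of the 70 s allowed; no verdict is reported.

- **Cover:** it was pressed until it stalled at about 33 N with all four levers still loose. The last pictures show it lying flat on the rim.
- **Half-way pass:** in the top pictures c and b read about 0.7 rad and a and d about 0.8 rad, all inside the 0.5 to 1.1 band. These are eye estimates against drawn angle lines.
- **Final pass:** each lever stalled against its stop, with 13 to 23 N on the gripper. c was still short of its stop after the first push (about 2.6 N), so I pushed it a few millimetres further. In the last top picture all four arms lie past the 1.4 rad line.
- **Bystanders:** the tape, meter, relay and screwdriver look unmoved in the first and last pictures. I judged this by eye and did not measure it.
- **Forces and contact:** I read the wrist force only at the end of each move; the highest reading was about 33 N in z, well under 120 N. The gripper was well clear of everything when I handed in.

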